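Park the yellow pendant so its dock switch is pressed

ROBOT

A 6-joint arm with a two-finger parallel gripper is mounted at the origin on the work surface. World frame = base frame: x ahead of the robot, y to its left, z up, the work surface at z = 0. Lengths are in m, angles in degrees, forces in N, time in s.
With the tool pointing down it reaches from about 0.25 to 0.725 m from the base axis. Payload 9.7 kg.
Tool frame: the origin (TCP) lies between the finger pads; the fingertips stand 19 mm ahead of it and the grasp point (between the pads) is the TCP; x points along the fingers, y is the direction in which the jaws open and shut, and the axes are right-handed (so a half turn about x gives the same grasp; the last joint's range is limited). The gripper opens to 85 mm and grips with 20 to 120 N. Pads are 22 mm wide; open, the fingers measure 114 mm over their backs; the gripper's body (76 mm by 85 mm) begins 54 mm behind the grasp point. The pads swing forward as they close: fully open they stand 13 mm farther back than shut.
Start: joints at [-74.542, 4.979, 10.078, 95.1, 0, 90], TCP at [0.147, -0.53, 0.228] pointing down, gripper open.
Joint ranges: [-179.16, 179.16], [-48.56, 103.87], [-65.8, 70.77], [-126.05, 130.52], [-82.76, 87.17], [-180, 180]. Speed limits (degrees/s): [127.2, 127.2, 147.25, 180, 180, 180].

INTERFACE

Orientations are given as [roll, pitch, yaw] about the fixed x, y, z axes, in that order (R = Rz(yaw) Ry(pitch) Rx(roll)).
In Python, from workcell import bot gives the robot as it stands. The module is installed in compiled form; this text tells all that it offers.
- The arm moves only by the shell command python3 -m handwheel 'ROWS' [FORCE]. ROWS is JSON, a list of rows, each a list of 7 numbers: the turn, a rotation vector about the tool's x, y, z in degrees, then the shift along the tool's x, y, z in m, then the closure, from -1 (fully open) to 1 (shut), so that 0 is half open. In form: [[ax, ay, az, dx, dy, dz, fingers], ...]. A call has 1 to 20 rows; each row is the pose to reach, as a shift and turn from the pose commanded when the call began, along the tool's axes at that moment; what a row does not reach only later rows make up. A row lasts 1/8 s, in which the tool goes at most 62.5 mm and 10.7 degrees, less where a joint would pass 70% of its speed; a pose out of reach is approached as far as the arm can. A call with a gripper value outside its range is refused whole. The fingers move at their own pace and stop on an object; FORCE is the grip in N (left out, the last holds). Time passes only in rows, so rows that repeat a pose let the fingers close. It gives the time, the measured TCP pose, the force and the opening at its end, in the units of the state.
- bot.get_obs(): the state, without advancing time (a new reading comes with each control period).
- bot.camera(name): name is "scene" or "side" or "wrist"; returns a dict with "frame" (400x640x3 uint8, red, green, blue), "fx", "fy", "cx", "cy" (pixels), "k1" (the pictures are not rectified: a ray, as slopes to the right and down, at radius r is drawn at 1 + k1 r^2 times it, then the intrinsics apply), "R" (3x3) and "t" (3): a world point X has camera coordinates R X + t; the wrist camera has in their place "tool_from_camera" (4x4, takes a point from camera to tool coordinates, whose origin is the TCP and whose axes are the tool frame's). Camera axes: x right, y down, z forward; pixel columns grow to the right and rows downward; lengths in m; the calibration is good to about 2 mm. A picture is of the moment at which its call begins: read the wrist's pose just before it. There is no depth.
- bot.job_done(): hands the job in, once; it reports no verdict.
Trained networks look in a picture, given as the dict that the camera call returned (one of the last four; its "shot" number tells which), for a name from the list of things; names that differ only in an ending like _2 or _b are one class to them, and where a whole thing is asked for, a point or a joint stands for the part that bears it (a point fixed in the world has none). Each returns a list of dicts, best first, with "conf" (0 to 1); they miss things now and then, are a little off and sometimes report something else, mostly with a low value. They report only what shows in the picture. A call takes as long as a camera call. They do not tell look-alikes from the thing itself.
- bot.look_for(name, picture): "bbox" ([left, top, width, height] as shares, 0 to 1, of the picture: columns of its width, rows of its height, round what is visible of it).
- bot.tip_of(name, picture): "centre" ([column, row] as shares, 0 to 1, of the picture: columns of its width, rows of its height: a listed point, or the origin of a listed thing).
The state is a dict: "time": time; "q": joint angles; "qd": joint speeds; "joint_efforts": joint torques, N m; "ee_pos": TCP position; "tcp_rot": TCP orientation; "wrist_force": force on the tool from outside, world axes, zero at the start; "torque": the same for the moment, N m; "opening": finger opening in m.
Only numpy, scipy, OpenCV 4.12 (cv2) and the standard library are available. Lean on these libraries where they do the work, as an engineer would, in place of code of your own. Each camera call takes 0.05 s, during which the arm holds its last target.

TASK

Put the yellow wireless pendant away in the blue parking dock, lying flat and face up on the dock's rubber pads between the corner lugs, so that its end holds the dock's hinged switch lever pressed down. Lower it all the way before you let go of it, do not drop it in; either end may go over the lever. Leave the black pendant where it is.

Things in the scene. Friction and masses are not known exactly. Their poses are not given: they have to be found in the camera images.
- pendant: Yellow wireless control pendant, rounded box 150 (x) x 50 (y) x 36 (z) mm, 0.3 to 0.55 kg, loose on the table, face up: grey face plate, low coloured buttons (4 mm), red stop button near its +x end. Origin: centre of its underside; x along its length, z up. Grip it across its 50 mm width at mid-length.
- black_pendant: The other pendant: same shape, size, buttons and axes, but a black housing. Loose on the table, to be left alone. The two may lie in either place.
- dock: Fixed blue base 230 (x) x 104 (y) x 12 mm. Origin: centre of its underside, on the table; x towards the lever end. 4 rubber pads, tops at z = 24 mm, carry the pendant: its origin 24 mm over the dock's, its length along x, either way round. Corner lugs 34 mm high, inner faces at y = +-38 (for |x| 63 to 97) and x = +-92 mm: 13 mm free each side, 17 mm each end. Long sides open for |x| under 63.
- lever (a joint): Steel switch lever, 12 mm wide, red roller tip, on the dock's centre line. Hinge (along dock y) at x = 30, z = 21 mm; 75 mm long, to the dock's +x end. 0 rad: sprung up 20 degrees, roller 47 mm high. Grows as pressed down, stop 0.36; a seated pendant holds it at 0.30 to 0.33 by its weight (spring under 1 N), the roller showing past its end.
There are look-alikes about, which are no part of the job. Leave any orange look-alike of the pendant alone.

How it is judged:
By the outcome, as a careful person would: the job done as asked, in the order asked, and still so for the second after the job is handed in, with the robot touching nothing.
It also fails if it takes over 35 s, if anything falls off the work surface, if the arm or the gripper's body presses on something with over 40 N, if the wrist force passes 120 N, or if a joint passes its speed limit or range.

## Working session

There is one attempt and no reset: what is moved stays moved. The work goes in short steps, Python scripts to look and compute and a shell command to move; the robot and the scene stay as the last step left them, time stands still between calls to the robot, and variables do not carry over. Pictures are saved under pics/ and viewed, and the job is handed in when it is done.

```bash
mkdir -p pics; ls; python3 - <<'E'
from workcell import bot
import cv2,json
o=bot.get_obs();print(o)
for n in ["scene","side","wrist"]:
    p=bot.camera(n);cv2.imwrite(f"pics/{n}0.png",p["frame"][:,:,::-1])
    print(n,{k:(v.tolist() if hasattr(v,'tolist') else v) for k,v in p.items() if k!="frame"})
    for t in ["pendant","black_pendant","dock","lever"]:
        print(t,bot.look_for(t,p)[:4],bot.tip_of(t,p)[:4])
E
```

```text
pics
{'time': 0.0, 'q': array([-7.45412550e+01,  5.01300138e+00,  1.00327315e+01,  9.51007868e+01,
        1.12888890e-03,  8.99994438e+01]), 'qd': array([ 0.06723727, -0.11797272, -0.05673158,  0.04879599, -0.060725  ,
       -0.03083554]), 'joint_efforts': array([-1.10144963e-03, -5.20388889e+01,  4.64801931e+01,  1.62198994e-02,
        1.86946863e-05,  5.85488436e-06]), 'ee_pos': array([ 0.14653809, -0.5298593 ,  0.22774942]), 'tcp_rot': array([-90.7984714 ,  89.91893547, 104.66082901]), 'wrist_force': array([ 0.88872335,  0.40326642, -0.08599702]), 'torque': array([0.03191103, 0.01123913, 0.00717896]), 'opening': 0.08505353000841959}
scene {'fx': 370.14408797393156, 'fy': 370.14408797393156, 'cx': 317.44631714511644, 'cy': 193.82651365536393, 'k1': 0.00589842642445161, 'R': [[0.5363073483262073, 0.8439743452764183, -0.0090406109613041], [0.5031607529561456, -0.3282989870349892, -0.7994054239223076], [-0.6776456926860206, 0.4241781225228871, -0.6007239262398677]], 't': [-0.30778640728828977, -0.1769858375648464, 1.2099075504578938], 'shot': 1}
pendant [{'bbox': [0.6333, 0.4055, 0.0422, 0.0965], 'conf': 0.82}, {'bbox': [0.5459, 0.34, 0.0658, 0.0813], 'conf': 0.61}] [{'centre': [0.5819, 0.3905], 'conf': 0.89}, {'centre': [0.6475, 0.467], 'conf': 0.74}]
black_pendant [{'bbox': [0.4714, 0.4665, 0.0939, 0.1075], 'conf': 0.61}, {'bbox': [0.3045, 0.5365, 0.1005, 0.2445], 'conf': 0.59}] [{'centre': [0.5142, 0.5315], 'conf': 0.88}]
dock [{'bbox': [0.3016, 0.541, 0.1034, 0.2418], 'conf': 0.94}] [{'centre': [0.3473, 0.6572], 'conf': 0.65}]Traceback (most recent call last):
  File "<stdin>", line 8, in <module>
ValueError: it knows: black_pendant, dock, pendant
```

```bash
python3 - <<'E'
from workcell import bot
import cv2,json
for n in ["side","wrist"]:
    p=bot.camera(n);cv2.imwrite(f"pics/{n}0.png",p["frame"][:,:,::-1])
    print(n,{k:(v.tolist() if hasattr(v,'tolist') else v) for k,v in p.items() if k!="frame"})
    for t in ["pendant","black_pendant","dock"]:
        print(t,bot.look_for(t,p)[:4],bot.tip_of(t,p)[:4])
E
```

```text
side {'fx': 444.343484128109, 'fy': 444.343484128109, 'cx': 320.41504727006253, 'cy': 194.22947326442724, 'k1': -0.06424562162952356, 'R': [[-0.7935600497486104, -0.6084822311172714, 0.0034382928221402148], [-0.37907514159190214, 0.48993994321180834, -0.785022858949145], [0.47598790370140986, -0.624266150339867, -0.6194572536259301]], 't': [0.4012517579019818, 0.18205831322639693, 0.8126135334586939], 'shot': 2}
pendant [{'bbox': [0.2884, 0.5707, 0.0639, 0.185], 'conf': 0.9}, {'bbox': [0.3789, 0.6867, 0.0958, 0.229], 'conf': 0.9}] [{'centre': [0.4311, 0.8065], 'conf': 0.72}, {'centre': [0.3187, 0.6715], 'conf': 0.58}]
black_pendant [{'bbox': [0.4139, 0.4665, 0.1106, 0.0945], 'conf': 0.86}] [{'centre': [0.4684, 0.5358], 'conf': 0.95}]
dock [{'bbox': [0.5028, 0.309, 0.1395, 0.145], 'conf': 0.55}] [{'centre': [0.5684, 0.3942], 'conf': 0.95}]
wrist {'fx': 317.03244634330173, 'fy': 317.03244634330173, 'cx': 316.670480915662, 'cy': 197.85485225488702, 'k1': -0.02385123152322174, 'tool_from_camera': [[-0.0007530383994476797, -0.3286295476322375, 0.9444586033046654, -0.14516434186097998], [0.9999994446107485, -0.0009438844866328489, 0.00046889259921978793, 0.0007401230576481455], [0.0007373678611566162, 0.9444584318566416, 0.3286300758961822, -0.08446113183282242], [0.0, 0.0, 0.0, 1.0]], 'shot': 3}
pendant [] []
black_pendant [] []
dock [] []
```

View pics/scene0.png

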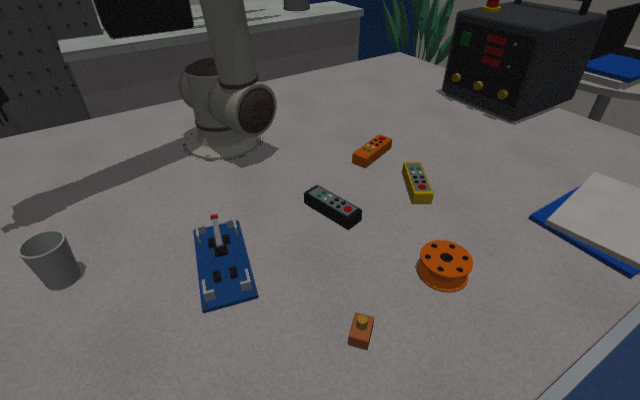

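View pics/side0.png

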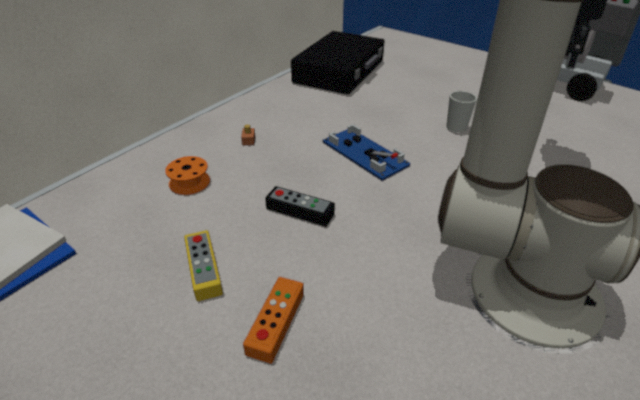

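View pics/wrist0.png

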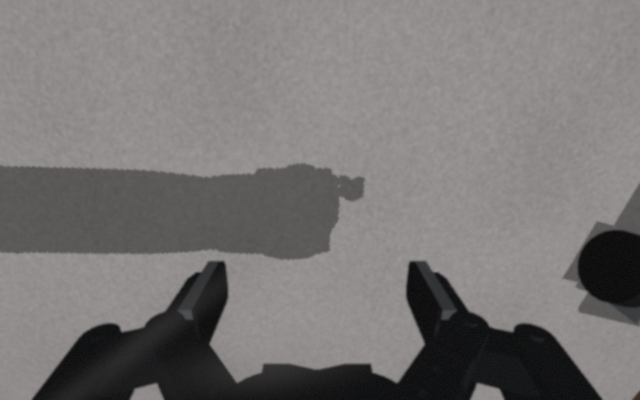

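The scene shows the yellow pendant at about (417,182) and in the side view at (203,265). The dock is at (223,262) and (365,152), with its red roller towards the robot at scene (214,216). The orange look-alike and the black pendant are separate. Next I triangulate.

```bash
cat > h.py <<'E'
from workcell import bot
import cv2,numpy as np
from scipy.spatial.transform import Rotation as Ro
def Rt():
    o=bot.get_obs(); return Ro.from_euler('xyz',o['tcp_rot'],degrees=True).as_matrix(),np.array(o['ee_pos'])
def pose(p,tool=None):
    if 'R' in p: return np.array(p['R']),np.array(p['t'])
    T=np.array(p['tool_from_camera']);R,e=tool
    Rw=R@T[:3,:3];c=R@T[:3,3]+e
    return Rw.T,-Rw.T@c
def ray(p,uv,tool=None):
    R,t=pose(p,tool)
    a=np.array([(uv[0]-p['cx'])/p['fx'],(uv[1]-p['cy'])/p['fy']]);s=a.copy()
    for _ in range(20): s=a/(1+p['k1']*(s@s))
    d=R.T@np.array([s[0],s[1],1]);return -R.T@t,d/np.linalg.norm(d)
def plane(p,uv,z,tool=None):
    c,d=ray(p,uv,tool);return c+d*(z-c[2])/d[2]
def tri(*rs):
    A=sum(np.eye(3)-np.outer(d,d) for c,d in rs);b=sum((np.eye(3)-np.outer(d,d))@c for c,d in rs)
    X=np.linalg.solve(A,b);return X,[np.linalg.norm(np.cross(X-c,d)) for c,d in rs]
def proj(p,X,tool=None):
    R,t=pose(p,tool);x=R@np.array(X)+t;s=x[:2]/x[2];s=s*(1+p['k1']*(s@s))
    return s*p['fx']+[p['cx'],p['cy']]
def save(p,name,crop=None,k=1):
    im=p['frame'][:,:,::-1]
    if crop: x,y,w,h=crop;im=im[y:y+h,x:x+w]
    cv2.imwrite('pics/'+name,cv2.resize(im,None,fx=k,fy=k,interpolation=cv2.INTER_CUBIC))
E
python3 - <<'E'
from h import *
s=bot.camera("scene");d=bot.camera("side");np.set_printoptions(precision=4,suppress=True)
W=np.array([640,400])
for n,a,b in [("yellow",(.6475,.467),(.3187,.6715)),("black",(.5142,.5315),(.4684,.5358)),("dock",(.3473,.6572),(.5684,.3942)),("orange",(.5819,.3905),(.4311,.8065))]:
    print(n,tri(ray(s,a*W),ray(d,b*W)))
save(s,"s1.png",(180,130,270,190),2.9);save(d,"d1.png",(170,110,250,200),3)
E
```

```text
yellow (array([ 0.5325,  0.3349, -0.0001]), [np.float64(0.0009006827694251666), np.float64(0.000900682769424969)])
black (array([ 0.4924,  0.089 , -0.0069]), [np.float64(0.002644371940937528), np.float64(0.0026443719409374906)])
dock (array([ 0.5062, -0.1944, -0.0084]), [np.float64(0.002785875048612188), np.float64(0.0027858750486123)])
orange (array([ 0.3427,  0.3424, -0.0031]), [np.float64(0.0020262193694983353), np.float64(0.0020262193694983843)])
```

View pics/s1.png

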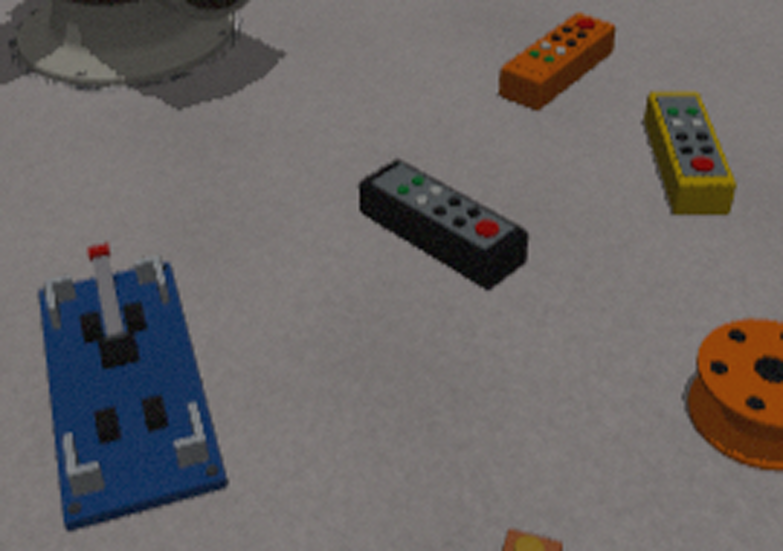

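View pics/d1.png

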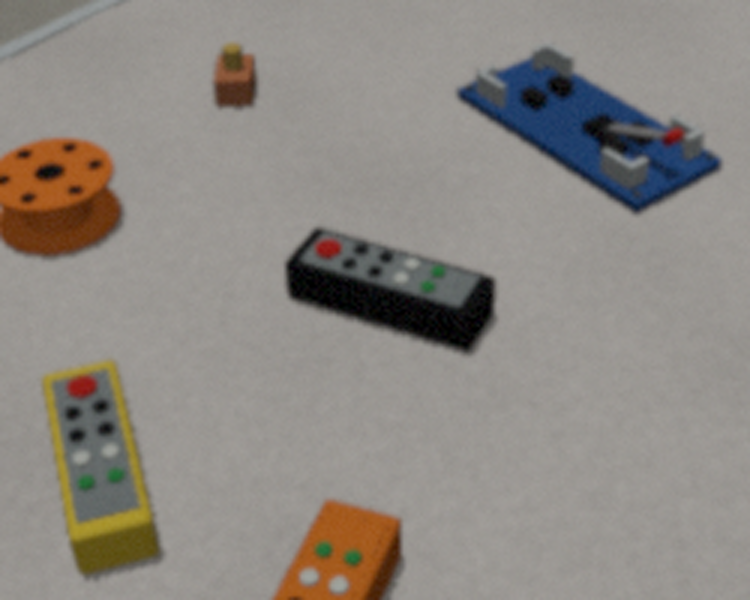

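The yellow pendant's red button lies at its far end from the robot, and the dock's lever points towards the robot. I compute the corners from both views.

```bash
python3 - <<'E'
from h import *
np.set_printoptions(precision=4,suppress=True)
s=bot.camera("scene");d=bot.camera("side")
S=lambda u:np.array(u)/2.9+[180,130]
D=lambda u:np.array(u)/3+[170,110]
def ax(far,near): 
    v=far-near;return np.degrees(np.arctan2(v[1],v[0])),np.hypot(*v[:2])
# pendant: red stop, green pair, triangulated (top about 40)
for nm,a,b in [("red",(702,164),(82,385)),("g1",(673,112),(87,482)),("g2",(693,112),(116,475)),("c_nearL",(650,93),(155,525)),("c_far",(672,183),(113,364)),("c_far2",(734,180),(45,377)),
  ("roller",(99,251),(674,135)),("dockNearL",(170,263),(638,208)),("dockFarL",(226,482),(460,92)),("dockNearR",(40,291),(720,161))]:
    print(nm,*tri(ray(s,S(a)),ray(d,D(b))))
print("dock far right sc",plane(s,S((68,525)),.006))
def fit(cands,L,Wd,z):
    from scipy.optimize import least_squares
    def f(v):
        x,y,th=v;c,si=np.cos(th),np.sin(th);r=[]
        for p,uv,(a,b) in cands:
            r+=list(proj(p,[x+c*a*L-si*b*Wd,y+si*a*L+c*b*Wd,z])-uv)
        return r
    return f,least_squares
for nm,c,L,Wd,z,x0 in [("pend",[(s,S((672,187)),(.5,.5*-1)),(s,S((734,182)),(.5,.5)),(s,S((699,93)),(-.5,.5)),(s,S((650,93)),(-.5,-.5))],.15,.05,.036,(.53,.33,.4)),
 ("pendside",[(d,D((45,377)),(.5,.5)),(d,D((113,364)),(.5,-.5)),(d,D((155,525)),(-.5,-.5)),(d,D((75,548)),(-.5,.5))],.15,.05,.036,(.53,.33,.4)),
 ("dock",[(s,S((40,291)),(.5,.5)),(s,S((170,263)),(.5,-.5)),(s,S((226,482)),(-.5,-.5)),(s,S((67,521)),(-.5,.5)),
          (d,D((638,205)),(.5,-.5)),(d,D((720,160)),(.5,.5)),(d,D((460,92)),(-.5,-.5))],.23,.104,.012,(.5,-.19,3.1))]:
    f,ls=fit(c,L,Wd,z);r=ls(f,x0);print(nm,r.x[:2],np.degrees(r.x[2]),r.fun)
E
```

```text
red [0.5754 0.3094 0.0365] [np.float64(0.0009119941226892155), np.float64(0.0009119941226893036)]
g1 [0.5026 0.3573 0.0341] [np.float64(0.007107534337192282), np.float64(0.007107534337192453)]
g2 [0.506  0.3542 0.0356] [np.float64(0.010409615203460273), np.float64(0.01040961520346025)]
c_nearL [0.4562 0.3589 0.0293] [np.float64(0.0028692963458340536), np.float64(0.002869296345834088)]
c_far [0.5776 0.2776 0.0305] [np.float64(0.0022355994625645192), np.float64(0.0022355994625644525)]
c_far2 [0.6042 0.3181 0.0335] [np.float64(0.0013638306015654738), np.float64(0.0013638306015656086)]
roller [ 0.4115 -0.1731  0.0463] [np.float64(0.00229789406473787), np.float64(0.002297894064737732)]
dockNearL [ 0.4084 -0.1187  0.0056] [np.float64(0.0019310130597817964), np.float64(0.001931013059781775)]
dockFarL [ 0.6317 -0.1738  0.0046] [np.float64(0.0024698571278744274), np.float64(0.0024698571278743467)]
dockNearR [ 0.3867 -0.2185  0.0073] [np.float64(0.0009426820761859058), np.float64(0.0009426820761858029)]
dock far right sc [ 0.6108 -0.2704  0.006 ]
pend [0.537  0.3318] -34.780837557857886 [ 0.4617 -0.5998 -0.2392  1.4803  0.544  -0.4556 -0.7986 -0.7045]
pendside [0.5243 0.3405] -32.35242542342505 [-1.2353  0.6284  1.2348 -0.8384  0.9273  0.1237 -0.9069 -0.0922]
dock [ 0.5113 -0.1953] 166.59799943564855 [-1.0333 -1.4086 -0.3591 -1.7701  0.2872 -2.1636 -1.3933  0.0152 -1.7131
 -1.1106 -0.1851 -1.2041 -2.3684 -2.0355]
```

```bash
cat >> h.py <<'E'
def delta(x,y,z,yaw):
    """jaw (tool y) along world angle yaw (mod 180), tool x straight down; gives turn and shift in tool axes"""
    R,e=Rt();out=[]
    for a in (yaw,yaw+180):
        a=np.radians(a);X=np.array([0,0,-1.]);Y=np.array([np.cos(a),np.sin(a),0]);Rd=np.c_[X,Y,np.cross(X,Y)]
        out.append(Ro.from_matrix(R.T@Rd).as_rotvec(degrees=True))
    sh=R.T@(np.array([x,y,z])-e)
    o=bot.get_obs();print('t',round(o['time'],3),'pos',e.round(4),'q',np.array(o['q']).round(1),'F',np.array(o['wrist_force']).round(1),'op',o['opening'])
    print('turns',[v.round(2) for v in out],'shift',sh.round(4))
E
python3 - <<'E'
from h import *
print(Rt()[0].round(3))
delta(.50,.31,.2,-33.5+90)
E
```

```text
[[ 0.     0.267 -0.964]
 [ 0.    -0.964 -0.267]
 [-1.    -0.    -0.   ]]
t 1.3 pos [ 0.1466 -0.5301  0.2285] q [-74.5   5.   10.1  95.1   0.   90. ] F [0.5 0.3 0. ] op 0.08528804673575406
turns [array([-1.3104e+02, -1.0000e-02, -0.0000e+00]), array([48.96, -0.  ,  0.  ])] shift [ 0.0285 -0.7155 -0.5645]
```

```bash
python3 -m handwheel '[[-10,0,0,0.002,-0.04,-0.033,-1],[-131,0,0,0.02,-0.731,-0.602,-1],[-131,0,0,0.02,-0.731,-0.602,-1],[-131,0,0,0.02,-0.731,-0.602,-1],[-131,0,0,0.02,-0.731,-0.602,-1],[-131,0,0,0.02,-0.731,-0.602,-1],[-131,0,0,0.02,-0.731,-0.602,-1],[-131,0,0,0.02,-0.731,-0.602,-1],[-131,0,0,0.02,-0.731,-0.602,-1],[-131,0,0,0.02,-0.731,-0.602,-1],[-131,0,0,0.02,-0.731,-0.602,-1],[-131,0,0,0.02,-0.731,-0.602,-1],[-131,0,0,0.02,-0.731,-0.602,-1],[-131,0,0,0.02,-0.731,-0.602,-1],[-131,0,0,0.02,-0.731,-0.602,-1],[-131,0,0,0.02,-0.731,-0.602,-1],[-131,0,0,0.02,-0.731,-0.602,-1],[-131,0,0,0.02,-0.731,-0.602,-1],[-131,0,0,0.02,-0.731,-0.602,-1],[-131,0,0,0.02,-0.731,-0.602,-1]]' 
python3 - <<'E'
from h import *
T=Rt();w=bot.camera("wrist");save(w,"w1.png")
np.set_printoptions(precision=4,suppress=True)
for f in (bot.look_for,bot.tip_of):print(f("pendant",w))
for k in bot.tip_of("pendant",w):print(plane(w,np.array(k['centre'])*[640,400],0,T))
delta(.532,.335,.2,-33.5+90)
E
```

```text
time: 3.8
ee_pos: [0.532, 0.3341, 0.2092]
tcp_rot: [61.3, 89.9, 27.7]
wrist_force: [-0.3, 0.2, -0.0]
opening: 0.0854
[{'bbox': [0.4584, 0.2315, 0.0792, 0.361], 'conf': 0.83}, {'bbox': [0.2223, 0.0057, 0.1667, 0.1925], 'conf': 0.69}]
[{'centre': [0.3364, 0.0053], 'conf': 0.95}, {'centre': [0.4987, 0.4065], 'conf': 0.63}]
[0.3389 0.3417 0.    ]
[0.53   0.3378 0.    ]
t 4.0 pos [0.532  0.3346 0.2087] q [32.2 15.7 20.2 94.5 -0.  65.7] F [ 0.2 -0.3 -0.2] op 0.08554174136403118
turns [array([-0.06,  0.01, -0.02]), array([179.94,  -0.03,  -0.01])] shift [ 0.0087  0.0003 -0.0002]
```

View pics/w1.png

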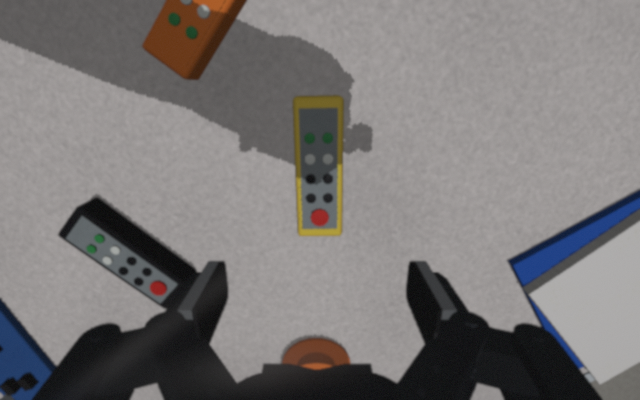

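The yellow pendant is nearly upright under the gripper, spanning columns 294–343 and rows 96–236, with the red button at (319,217). I refine with a fit.

```bash
python3 - <<'E'
from h import *
from scipy.optimize import least_squares
np.set_printoptions(precision=4,suppress=True)
T=Rt();w=bot.camera("wrist");save(w,"w2.png",(270,80,100,170),3.5)
hsv=cv2.cvtColor(w['frame'],cv2.COLOR_RGB2HSV)
m=((hsv[...,0]>20)&(hsv[...,0]<36)&(hsv[...,1]>120)).astype('uint8');m[:80]=0;m[250:]=0;m[:,:270]=0;m[:,370:]=0
c=max(cv2.findContours(m,0,1)[0],key=cv2.contourArea);print(cv2.boundingRect(c),cv2.minAreaRect(c))
for z in (.03,.036): 
  for uv in [(319,217),(310,138),(328,138)]: print(uv,plane(w,uv,z+.004,T))
for uv in [(294,97),(343,97),(341.5,235.5),(298,235.5)]: print(plane(w,uv,.036,T))
E
```

```text
(293, 97, 50, 139) ((317.5, 166.0), (138.0, 49.0), 90.0)
(319, 217) [0.5736 0.3088 0.034 ]
(310, 138) [0.4972 0.3486 0.034 ]
(328, 138) [0.5072 0.3636 0.034 ]
(319, 217) [0.5715 0.3102 0.04  ]
(310, 138) [0.4965 0.3492 0.04  ]
(328, 138) [0.5063 0.3639 0.04  ]
[0.456  0.3579 0.036 ]
[0.482 0.397 0.036]
[0.6052 0.3178 0.036 ]
[0.5786 0.2777 0.036 ]
```

View pics/w2.png

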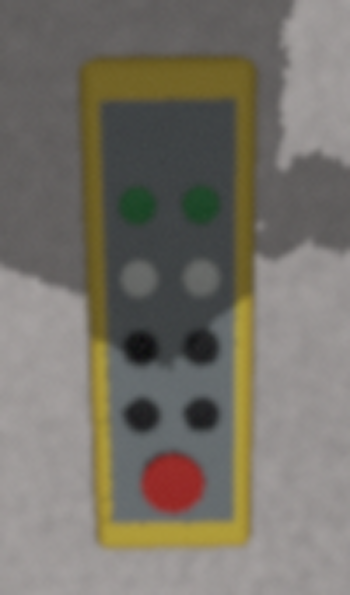

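```bash
python3 -m handwheel '[[-0.5,0,0,0.03,0.0017,-0.0029,-1],[-0.5,0,0,0.08,0.0017,-0.0029,-1],[-0.5,0,0,0.13,0.0017,-0.0029,-1],[-0.5,0,0,0.165,0.0017,-0.0029,-1],[-0.5,0,0,0.182,0.0017,-0.0029,-1],[-0.5,0,0,0.188,0.0017,-0.0029,-1],[-0.5,0,0,0.188,0.0017,-0.0029,-1],[-0.5,0,0,0.188,0.0017,-0.0029,1],[-0.5,0,0,0.188,0.0017,-0.0029,1],[-0.5,0,0,0.188,0.0017,-0.0029,1],[-0.5,0,0,0.188,0.0017,-0.0029,1],[-0.5,0,0,0.188,0.0017,-0.0029,1],[-0.5,0,0,0.188,0.0017,-0.0029,1]]' 60
python3 - <<'E'
from h import *
w=bot.camera("wrist");save(w,"w3.png")
delta(.5305,.3376,.25,57)
E
```

```text
time: 5.68
ee_pos: [0.531, 0.3382, 0.022]
tcp_rot: [63.4, 89.9, 30.4]
wrist_force: [-0.9, 0.3, 5.9]
opening: 0.0479
t 5.725 pos [0.531  0.3382 0.0219] q [32.5 16.6  0.6 73.9 -0.  65.5] F [-1.5 -1.4  6. ] op 0.04815207260898501
turns [array([-0.05,  0.05, -0.1 ]), array([ 1.7995e+02, -1.5000e-01, -8.0000e-02])] shift [-2.281e-01 -4.000e-04  1.000e-04]
```

View pics/w3.png

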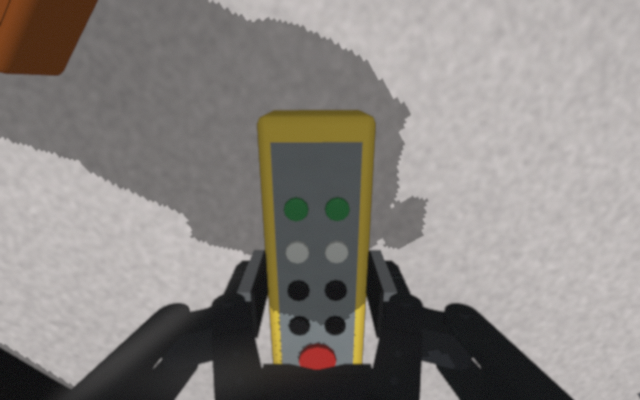

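Gripped (opening 48 mm, pendant centred between the fingers). Next I lift and carry it to a viewpoint beyond the dock.

```bash
python3 -m handwheel '[[0,0,0,-0.02,0,0,1],[0,0,0,-0.07,0,0,1],[0,0,0,-0.12,-0.02,0.017,1],[-3,0,0,-0.16,-0.06,0.05,1],[-5,0,0,-0.19,-0.1,0.085,1],[-8,0,0,-0.2,-0.14,0.12,1],[-10,0,0,-0.2,-0.185,0.16,1],[-12,0,0,-0.2,-0.23,0.2,1],[-14,0,0,-0.2,-0.275,0.24,1],[-17,0,0,-0.2,-0.32,0.28,1],[-19,0,0,-0.2,-0.365,0.318,1],[-19.6,0,0,-0.2,-0.4,0.348,1],[-19.6,0,0,-0.2,-0.42,0.364,1],[-19.6,0,0,-0.2,-0.4245,0.3676,1],[-19.6,0,0,-0.2,-0.4245,0.3676,1],[-19.6,0,0,-0.2,-0.4245,0.3676,1]]'
python3 - <<'E'
from h import *
np.set_printoptions(precision=4,suppress=True)
T=Rt();w=bot.camera("wrist");save(w,"w4.png");save(w,"w4b.png",(200,0,260,200),3)
print(bot.tip_of("dock",w),bot.look_for("dock",w))
delta(.511,-.1953,.2,76.6)
E
```

```text
time: 7.72
ee_pos: [0.6073, -0.217, 0.2208]
tcp_rot: [69.9, 90.0, 56.6]
wrist_force: [-0.1, 0.7, -5.7]
opening: 0.048
[{'centre': [0.4855, 0.1877], 'conf': 0.6}] [{'bbox': [0.4034, 0.009, 0.1725, 0.2762], 'conf': 0.84}]
t 7.875 pos [ 0.6073 -0.2173  0.2208] q [-19.7  18.5  25.   96.5   0.   -6.3] F [ 0.4 -0.5 -4.7] op 0.04798057123216727
turns [array([ 0.03,  0.02, -0.  ]), array([-179.97,    0.01,    0.02])] shift [ 0.0208 -0.0008 -0.0988]
```

View pics/w4.png

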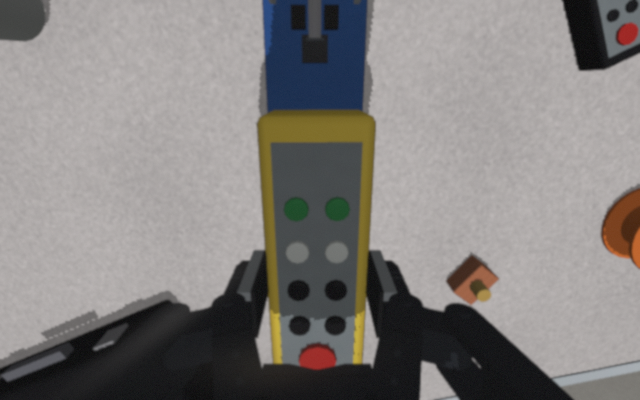

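View pics/w4b.png

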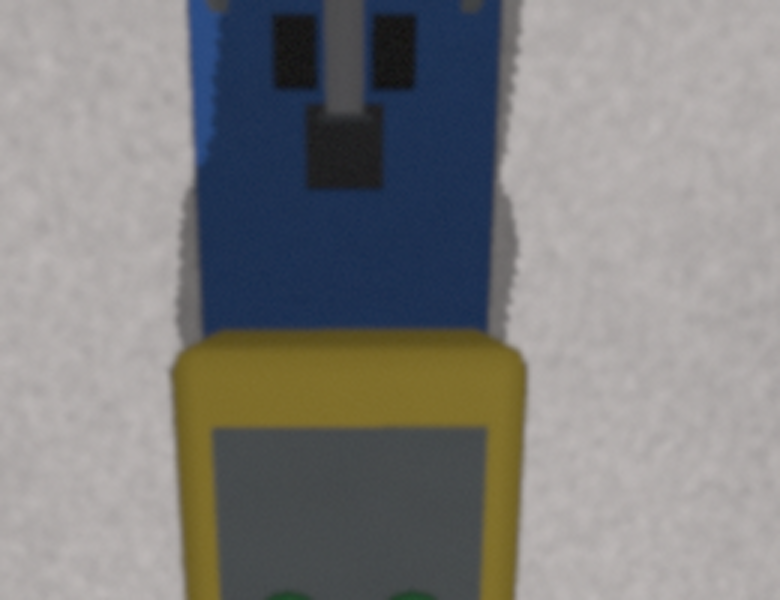

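The dock shows at the top (columns 263–367) and the held pendant's green end sits at row about 112. I take a second, higher view to see the whole dock.

```bash
python3 - <<'E'
from h import *
np.set_printoptions(precision=4,suppress=True)
R,e=T=Rt();w=bot.camera("wrist")
for uv in [(263.7,2),(267.2,105),(367,2),(363.3,105)]: print('edge',plane(w,uv,.012,T))
# pendant end in tool frame at tool x=-.0145
for uv in [(259,121),(375,121),(317,113),(317,142)]:
    P=plane(w,uv,e[2]+.0145,T);print('pend tool',R.T@(P-e))
E
python3 -m handwheel '[[0,0,0,-0.03,0,0.01,1],[0,0,0,-0.07,0,0.02,1],[0,0,0,-0.1,0,0.025,1],[0,0,0,-0.11,0,0.03,1],[0,0,0,-0.11,0,0.03,1],[0,0,0,-0.11,0,0.03,1]]'
python3 - <<'E'
from h import *
np.set_printoptions(precision=4,suppress=True)
T=Rt();w=bot.camera("wrist");save(w,"w5.png");save(w,"w5b.png",(220,0,220,150),3.6)
print(bot.tip_of("dock",w),bot.look_for("dock",w))
for k in bot.tip_of("dock",w):print(plane(w,np.array(k['centre'])*[640,400],0,T))
delta(.511,-.1953,.2,76.6)
E
```

```text
edge [ 0.4344 -0.2307  0.012 ]
edge [ 0.5292 -0.2546  0.012 ]
edge [ 0.4579 -0.1322  0.012 ]
edge [ 0.5531 -0.1541  0.012 ]
pend tool [-0.0145 -0.0241 -0.072 ]
pend tool [-0.0145  0.0226 -0.072 ]
pend tool [-0.0145 -0.0008 -0.0751]
pend tool [-0.0145 -0.0008 -0.0635]
time: 8.68
ee_pos: [0.6363, -0.2251, 0.3297]
tcp_rot: [173.8, 89.9, 160.3]
wrist_force: [0.5, 0.0, -5.7]
opening: 0.048
[{'centre': [0.4888, 0.1343], 'conf': 0.55}, {'centre': [0.4939, 0.5995], 'conf': 0.46}] [{'bbox': [0.4234, 0.0088, 0.1319, 0.2687], 'conf': 0.75}]
[ 0.5084 -0.2012  0.    ]
[ 0.7852 -0.263   0.    ]
t 8.875 pos [ 0.636  -0.2252  0.3301] q [-19.5  30.6  54.2 113.6  -0.   -6.1] F [-0.5 -0.2 -5.1] op 0.04830714007790389
turns [array([-0.04, -0.05, -0.  ]), array([179.96,  -0.01,   0.07])] shift [ 0.1302 -0.     -0.1285]
```

View pics/w5b.png

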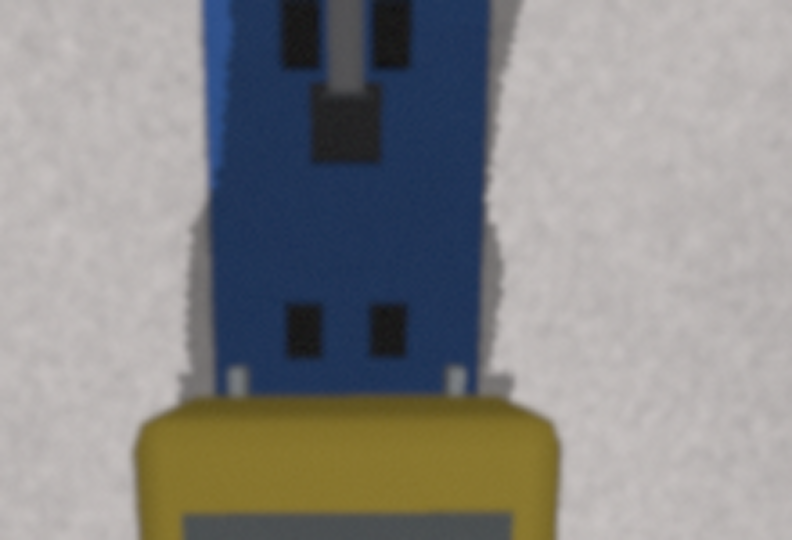

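```bash
python3 - <<'E'
from h import *
np.set_printoptions(precision=4,suppress=True)
R,e=T=Rt();w=bot.camera("wrist")
K=lambda u,v:(u/3.6+220,v/3.6)
a=np.radians(166.5);ux=np.array([np.cos(a),np.sin(a)]);uy=np.array([-ux[1],ux[0]])
c=np.array([.511,-.197])
for n,uv,z in [('lugL -63',K(237,366),.034),('lugR -63',K(456,366),.034),('padL far',K(304,355),.024),('padL near',K(304,304),.024),('padR far',K(389,355),.024),('padR near',K(389,304),.024),
  ('pad+ L',K(300,69),.024),('pad+ R',K(391,69),.024),('hinge block rear L',K(313,162),.03),('hinge R',K(380,162),.03),('lever',K(346,20),.03),
  ('eL',K(203,10),.012),('eL2',K(215,380),.012),('eR',K(489,10),.012),('eR2',K(479,380),.012)]:
    P=plane(w,uv,z,T);print(n,P,'dock',(P[:2]-c)@ux,(P[:2]-c)@uy)
E
```

```text
lugL -63 [ 0.5604 -0.2507  0.034 ] dock -0.060521024015693384 0.040668049760209594
lugR -63 [ 0.5793 -0.1716  0.034 ] dock -0.06049820000873288 -0.0406138773370276
padL far [ 0.5626 -0.226   0.024 ] dock -0.05691408514362876 0.0161269205392301
padL near [ 0.5449 -0.2215  0.024 ] dock -0.03864253408864811 0.01591266851158366
padR far [ 0.5701 -0.1947  0.024 ] dock -0.05690532501673586 -0.016037013162814664
padR near [ 0.5523 -0.1906  0.024 ] dock -0.038635121927164694 -0.015828163379822464
pad+ L [ 0.4683 -0.2036  0.024 ] dock 0.03995637160040769 0.016421101490254903
pad+ R [ 0.4758 -0.1725  0.024 ] dock 0.03995779644752374 -0.015653328013616612
hinge block rear L [ 0.4993 -0.2065  0.03  ] dock 0.009167807489476256 0.01193479507929675
hinge R [ 0.5049 -0.1833  0.03  ] dock 0.009170910492011602 -0.011890114972828653
lever [ 0.4585 -0.1846  0.03  ] dock 0.05397977839081962 0.00018801978870752541
eL [ 0.4395 -0.2326  0.012 ] dock 0.06118914289295784 0.051291237332516885
eL2 [ 0.5637 -0.2626  0.012 ] dock -0.0666123448800026 0.05151079869100246
eR [ 0.4634 -0.1333  0.012 ] dock 0.06119064527374421 -0.05081491479150324
eR2 [ 0.5878 -0.1622  0.012 ] dock -0.06658161720461091 -0.051747386306429596
```

```bash
python3 - <<'E'
from h import *
np.set_printoptions(precision=4,suppress=True)
T2=Rt();w=bot.camera("wrist")
T1=(T2[0],np.array([.6073,-.2173,.2208]))
for n,a,b in [('blockL',(307/3+200,188/3),(313/3.6+220,162/3.6)),('blockR',(382/3+200,188/3),(380/3.6+220,162/3.6)),('padL',(316/3+200,88/3),(320/3.6+220,69/3.6)),('padR',(373/3+200,88/3),(373/3.6+220,69/3.6))]:
    print(n,*tri(ray(w,a,T1),ray(w,b,T2)))
E
python3 -m handwheel '[[0,0,0,0.01,0,-0.03,1],[0,0,0,0.03,0,-0.075,1],[0,0,0,0.07,-0.0005,-0.115,1],[0,0,0,0.12,-0.0005,-0.1272,1],[0,0,0,0.17,-0.0005,-0.1272,1],[0,0,0,0.2,-0.0005,-0.1272,1],[0,0,0,0.21,-0.0005,-0.1272,1],[0,0,0,0.21,-0.0005,-0.1272,1],[0,0,0,0.21,-0.0005,-0.1272,1]]'
python3 - <<'E'
from h import *
s=bot.camera("scene");save(s,"s6.png",(150,150,160,170),3.5)
w=bot.camera("wrist");save(w,"w6.png")
delta(.512,-.197,.046,76.5)
E
```

```text
blockL [ 0.4972 -0.2069  0.0137] [np.float64(0.00039290621917274695), np.float64(0.00039290621917275497)]
blockR [ 0.5028 -0.1822  0.0097] [np.float64(0.00014154953463626832), np.float64(0.0001415495346363365)]
padL [ 0.4656 -0.1965  0.0005] [np.float64(0.00014855959254815536), np.float64(0.00014855959254818246)]
padR [ 0.4694 -0.177  -0.0046] [np.float64(0.00011545754712621941), np.float64(0.00011545754712629359)]
time: 10.1
ee_pos: [0.5133, -0.1966, 0.1222]
tcp_rot: [-7.5, 89.9, -21.0]
wrist_force: [0.7, 0.4, -4.5]
opening: 0.0479
t 10.2 pos [ 0.5132 -0.1965  0.1219] q [-21.    4.   -2.8  83.1  -0.   -7.5] F [ 0.4 -0.1 -5. ] op 0.04809685194578224
turns [array([0.06, 0.12, 0.02]), array([-1.7994e+02, -3.0000e-02,  1.9000e-01])] shift [ 0.0759 -0.0007 -0.0013]
```

View pics/s6.png

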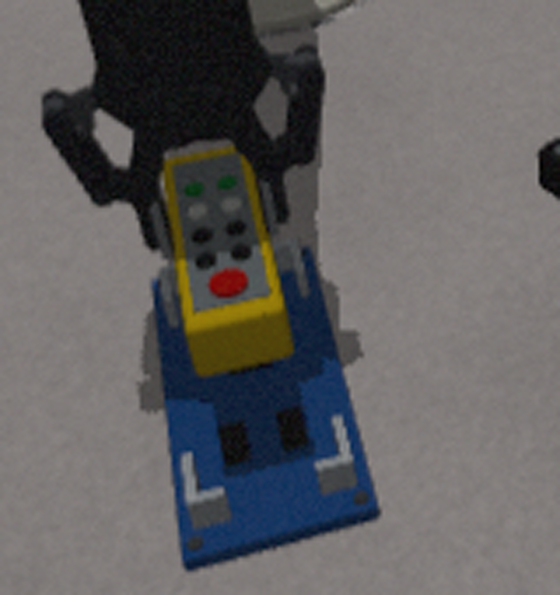

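View pics/w6.png

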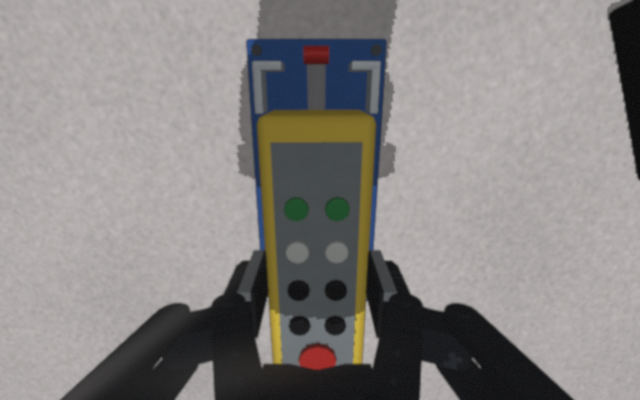

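The wrist view shows the pendant (columns 258–375) centred between the lugs (253–382), with the red roller at (316,55) on the centre line. I lower it in steps.

```bash
python3 -m handwheel '[[0,0,0,0.02,0,-0.001,1],[0,0,0,0.045,0,-0.001,1],[0,0,0,0.062,0,-0.001,1],[0,0,0,0.069,0,-0.001,1],[0,0,0,0.072,0,-0.001,1],[0,0,0,0.072,0,-0.001,1],[0,0,0,0.072,0,-0.001,1]]'
python3 -m handwheel '[[0,0,0,0.002,0,0,1],[0,0,0,0.002,0,0,1],[0,0,0,0.002,0,0,1]]'
python3 - <<'E'
from h import *
s=bot.camera("side");save(s,"d7.png",(290,90,180,130),4)
w=bot.camera("wrist");save(w,"w7.png")
delta(.512,-.197,.046,76.5)
E
```

```text
time: 11.08
ee_pos: [0.5119, -0.1961, 0.0492]
tcp_rot: [-8.3, 89.9, -21.8]
wrist_force: [-0.2, -0.2, -5.4]
opening: 0.0479
time: 11.45
ee_pos: [0.5116, -0.196, 0.0466]
tcp_rot: [-11.4, 90.0, -24.8]
wrist_force: [0.9, 0.1, -4.4]
opening: 0.0481
t 11.55 pos [ 0.5116 -0.196   0.0465] q [-21.    5.1  -9.9  75.   -0.   -7.5] F [-0.4  0.4 -3.2] op 0.04805576214225329
turns [array([0.06, 0.  , 0.  ]), array([-1.7994e+02, -0.0000e+00,  1.0000e-02])] shift [ 0.0005 -0.0008  0.0006]
```

View pics/d7.png

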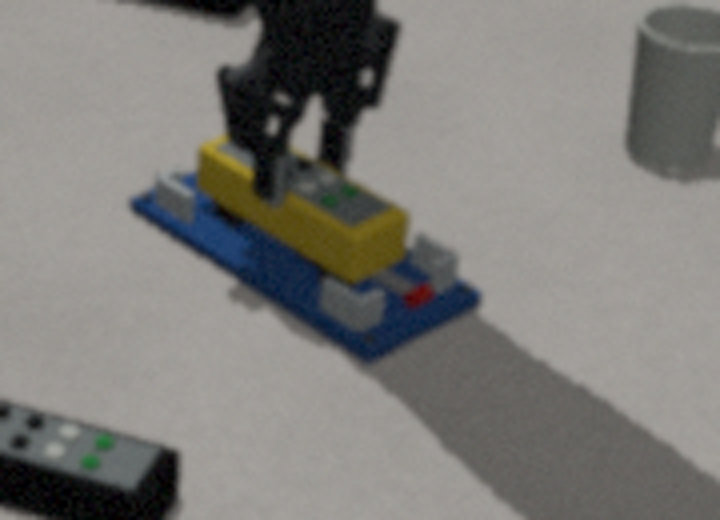

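View pics/w7.png

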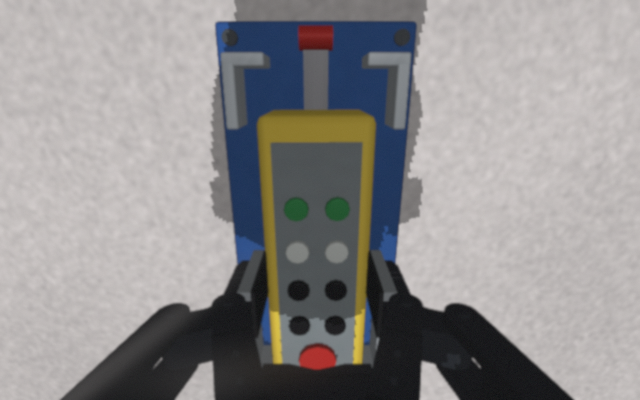

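The pendant lies between the lugs with the lever pressed and the roller showing past its end, and the force still shows most of its weight. I lower further in small steps.

```bash
python3 -m handwheel '[[0,0,0,0.001,0,0,1],[0,0,0,0.001,0,0,1],[0,0,0,0.001,0,0,1]]'
```

```text
time: 11.92
ee_pos: [0.5116, -0.1961, 0.046]
tcp_rot: [-10.1, 90.0, -23.5]
wrist_force: [-2.9, 1.3, 2.4]
opening: 0.0482
```

```bash
python3 -m handwheel '[[0,0,0,0.0005,0,0,1],[0,0,0,0.0005,0,0,1],[0,0,0,0.0005,0,0,0.3],[0,0,0,0.0005,0,0,-1],[0,0,0,0.0005,0,0,-1],[0,0,0,0.0005,0,0,-1],[0,0,0,0.0005,0,0,-1],[0,0,0,0.0005,0,0,-1]]' 
python3 - <<'E'
from h import *
w=bot.camera("wrist");save(w,"w8.png")
delta(.512,-.197,.046,76.5)
E
```

```text
time: 12.92
ee_pos: [0.5116, -0.196, 0.0449]
tcp_rot: [169.1, 90.0, 155.7]
wrist_force: [0.3, 0.2, -0.1]
opening: 0.0854
t 12.975 pos [ 0.5116 -0.196   0.0449] q [-21.    5.2 -10.1  74.8   0.   -7.5] F [ 0.1  0.6 -1.7] op 0.08561408006224142
turns [array([ 0.06, -0.  , -0.  ]), array([-179.94,    0.  ,   -0.  ])] shift [-0.0011 -0.0009  0.0006]
```

View pics/w8.png

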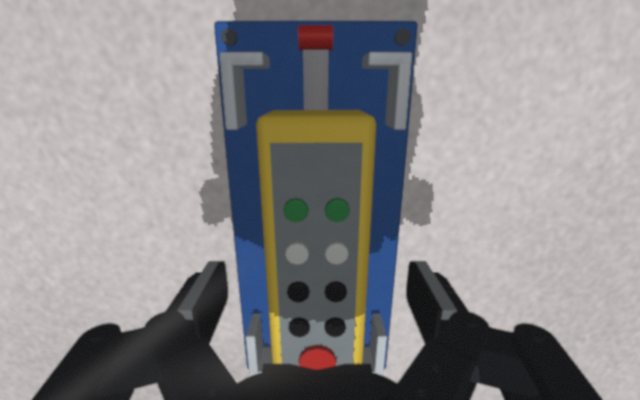

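Released, with both fingers clear of the sides and the pendant unmoved. I retract straight up.

```bash
python3 -m handwheel '[[0,0,0,-0.015,0,0,-1],[0,0,0,-0.05,0,0,-1],[0,0,0,-0.1,0,0,-1],[0,0,0,-0.15,0,0,-1],[0,0,0,-0.19,0,0.02,-1],[0,0,0,-0.21,0,0.04,-1],[0,0,0,-0.21,0,0.04,-1],[0,0,0,-0.21,0,0.04,-1]]'
python3 - <<'E'
from h import *
np.set_printoptions(precision=4,suppress=True)
T=Rt();w=bot.camera("wrist");save(w,"w9.png",(170,0,300,300),2)
d=bot.camera("side");save(d,"d9.png",(290,90,180,130),4)
s=bot.camera("scene");save(s,"s9.png",(150,170,160,150),3.5)
print(bot.tip_of("pendant",w))
for k in bot.tip_of("pendant",w): print(plane(w,np.array(k['centre'])*[640,400],.024,T))
delta(.512,-.197,.046,76.5)
E
```

```text
time: 13.98
ee_pos: [0.5499, -0.2051, 0.2544]
tcp_rot: [171.9, 89.9, 158.5]
wrist_force: [-1.0, -0.5, -0.1]
opening: 0.0853
[]
t 14.225 pos [ 0.5499 -0.2052  0.2546] q [-20.5  11.   19.7  98.8  -0.   -7. ] F [ 0.4 -0.3 -0.7] op 0.08533628863275705
turns [array([ 0.05, -0.04, -0.01]), array([-179.95,    0.01,   -0.07])] shift [ 0.2086 -0.0009 -0.0386]
```

View pics/w9.png

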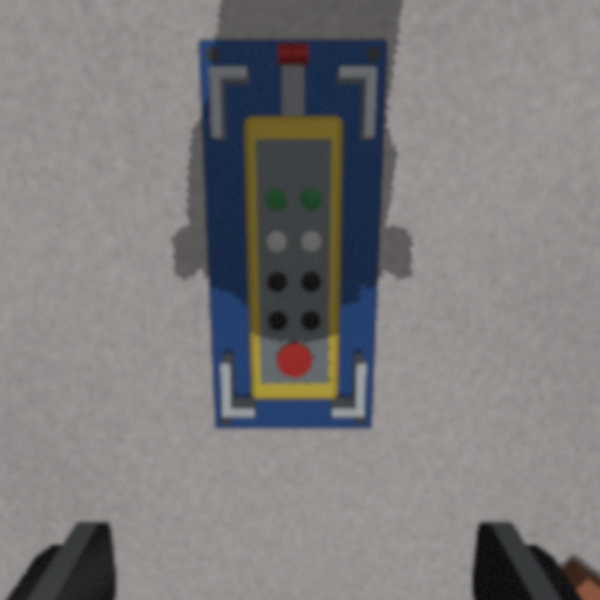

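View pics/d9.png

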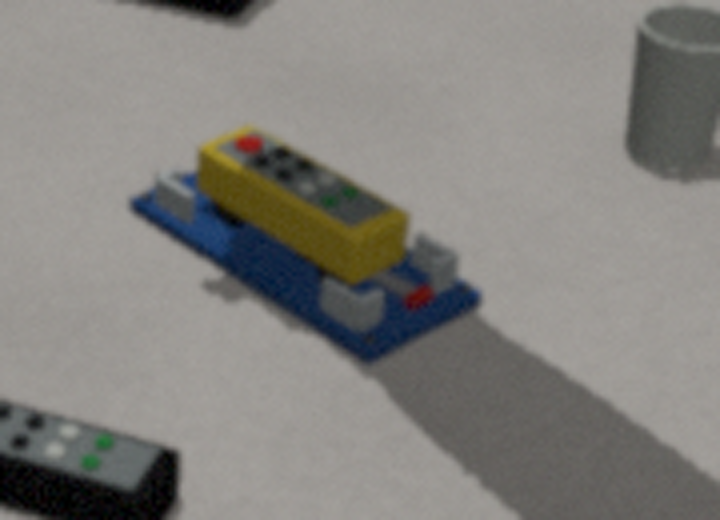

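View pics/s9.png

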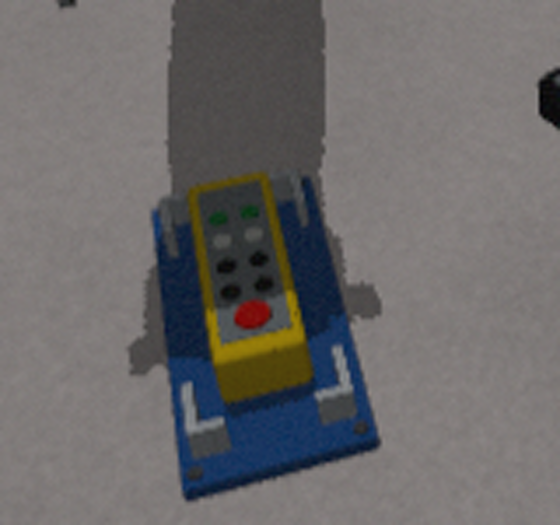

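The pendant is flat and parallel, with the roller visible past its end. A quick numeric check of centring before handing in:

```bash
python3 - <<'E'
from h import *
np.set_printoptions(precision=4,suppress=True)
T=Rt();w=bot.camera("wrist");d=bot.camera("side");s=bot.camera("scene")
a=np.radians(166.5);ux=np.array([np.cos(a),np.sin(a)]);uy=np.array([-ux[1],ux[0]]);c=np.array([.512,-.197])
K=lambda u,v:(u/2+170,v/2)
for n,uv,z in [('pTL',K(246,117),.06),('pTR',K(342,117),.06),('pBL',K(252,398),.06),('pBR',K(338,398),.06),('dTL',K(200,41),.012),('dTR',K(386,40),.012),('dBL',K(217,428),.012),('dBR',K(371,428),.012),('roller',K(293,54),.026)]:
    P=plane(w,uv,z,T);print(n,((P[:2]-c)@ux*1e3).round(1),((P[:2]-c)@uy*1e3).round(1))
D=lambda u,v:ray(d,(u/4+290,v/4+90))
S=lambda u,v:ray(s,(u/3.5+150,v/3.5+170))
for n,x,y,v in [('red',(249,145),(253,314),(294,359)),('pcornerFarL',(200,150),(308,345),(338,398))]:
    print(n,*tri(D(*x),S(*y),ray(w,K(*v),T)))
E
```

```text
pTL 73.8 23.7
pTR 73.8 -23.8
pBL -73.3 23.7
pBR -73.3 -25.1
dTL 116.4 51.3
dTR 116.9 -50.2
dBL -111.1 50.6
dBR -111.1 -50.9
roller 107.6 0.5
red [ 0.5607 -0.2079  0.0599] [np.float64(0.001184496274110218), np.float64(0.00166753020399285), np.float64(0.0007842528458791838)]
pcornerFarL [ 0.5904 -0.1901  0.0534] [np.float64(0.00349059565994165), np.float64(0.0026544045195757457), np.float64(0.0011517074742955528)]
```

```bash
python3 -c "
from workcell import bot
print(bot.job_done(), bot.get_obs()['time'])"
```

```text
the job is handed in; nothing more can be done
the job is handed in; nothing more can be done
```

The yellow pendant is in the blue dock, face up between the corner lugs, with its green-button end over the lever. I lowered it until the pads carried it, the vertical wrist force going from about -5 N to +2.4 N. I then let go, lifted the arm clear and handed the job in at about 14 s.

**Last checks:**
- **Position:** it is about 2.5 mm off-centre along the dock, under 1 mm off sideways and parallel to it, so it is clear of the lugs all round.
- **Height:** the stop button measured 60 mm high where seated should be 64. The cameras read about the same 3.5 mm low on the table, so I take this as seated.
- **Lever:** it looks pressed, with the roller showing past the pendant's end. I could not read its angle.
- **Others:** I never touched the black pendant or the orange look-alike. I saw part of the black pendant in the last pictures but did not measure it again.

**One check failed:** the two-height wrist-camera measurement of the dock read about 20–30 mm too low, because the two views were too close together. I used the scene and side cameras and the contact force for height instead.

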